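# Unlock the desk power box with its square panel key

### The arm

A 7-joint arm with a two-finger parallel gripper is mounted at the origin on the work surface. World frame = base frame: x ahead of the robot, y to its left, z up, the work surface at z = 0. Lengths are in m, angles in rad, forces in N, time in s.
With the tool pointing down it reaches from about 0.35 to 0.775 m from the base axis. Payload 3.1 kg.
Tool frame: the origin (TCP) lies at the centre of the arm's flange, where the gripper is bolted on; the fingertips stand 173 mm ahead of it and the grasp point (between the pads) lies 155 mm ahead of it (env.tcp_to_tips is the distance from the TCP to the fingertips, in m); z points along the fingers, y is the line along which they close (so a half turn about z gives the same grasp; the last joint's range is limited). The gripper opens to 85 mm and grips with 20 to 120 N. Pads are 22 mm wide; open, the fingers measure 114 mm over their backs; the gripper's body (76 mm by 85 mm) begins 54 mm behind the grasp point. The pads swing forward as they close: fully open they stand 13 mm farther back than shut.
Start: joints at [-1.295, 0.311, 0.014, 1.512, -0.004, 1.319, -0.027], TCP at [0.172, 0.522, 0.405] pointing down, gripper open.
Joint ranges: [-2.7, 2.7], [-0.3, 1.91], [-1.27, 1.3], [0.12, 2.57], [-1.44, 4.58], [0.2, 2.03], [-3.05, 3.05]. Speed limits (rad/s): [2.79, 2.79, 3.14, 3.14, 3.14, 3.14, 3.14].

### API

Orientations are given as a rotation vector (axis times angle).
In Python, from bench import env, camera, job, spot_in, masks_of, spot_point gives the robot as it stands.
- The arm moves only by the tool carry_out, never from a script. Its argument "rows" is a list that holds one entry, the list of rows, each a list of 7 numbers: the turn, a rotation vector about the world's x, y, z in units of 8 degrees (1.0 is 8 degrees), then the shift along the world's x, y, z in units of 50 mm (1.0 is 50 mm), then the opening, from -1 (shut) to 1 (fully open). In form: [[[wx, wy, wz, x, y, z, fingers], ...]]. A call has 1 to 5 rows; each row shifts and turns the commanded pose from where the row before left it; what a row does not reach is not made up. A row lasts 1/8 s, in which the tool goes at most 62.5 mm and 10.7 degrees, less where a joint would pass 70% of its speed; a pose out of reach is approached as far as the arm can. A call is refused whole if a number of a shift passes 1 or a number of a turn 1, either way. A call with a gripper value outside its range is refused whole. The fingers move at their own pace and stop on an object; "grip_force" is the grip in N (left out, the last holds). Time passes only in rows, so rows that do not move let the fingers close. It gives the time, the measured TCP pose, the force, the opening and the grip force at its end, in the units of the state.
- env.observe(): the state, without advancing time (a new reading comes with each control period).
- camera(name): name is "side" or "top"; returns a dict with "color" (400x640x3 uint8, red, green, blue), "intrinsics" (3x3 intrinsics, pixels), "position" and "rotation" of the camera in the world. Camera axes: x right, y down, z forward; pixel columns grow to the right and rows downward; lengths in m; the calibration is good to about 2 mm. A picture is of the moment at which its call begins. There is no depth.
- job.close_job(): hands the job in; it is judged then, once.
Trained networks look in the newest picture that a camera, given by its name, has taken for a name from the list of things; names that differ only in an ending like _2 or _b are one class to them, and where a whole thing is asked for, a point or a joint stands for the part that bears it (a point fixed in the world has none). Each returns a list of dicts, best first, with "score" (0 to 1); they miss things now and then, are a little off and sometimes report something else, mostly with a low value. They report only what shows in the picture. A call takes as long as a camera call. They do not tell look-alikes from the thing itself.
- spot_in(camera, label): "box" ([left, top, right, bottom] in pixels, round what is visible of it).
- masks_of(camera, label): "pixels" (400x640 bool, what is visible of it) and "box" ([left, top, right, bottom] in pixels, round what is visible of it).
- spot_point(camera, label): "point" ([column, row] in pixels: a listed point, or the origin of a listed thing).
The state is a dict: "t": time; "qpos": joint angles; "joint_velocities": joint speeds; "joint_efforts": joint torques, N m; "eef_pos": TCP position; "tool_rot": TCP orientation; "wrist_force": force on the tool from outside, world axes, zero at the start; "moment": the same for the moment, N m; "opening": finger opening in m; "grip_force": force on a finger pad.
Only numpy, scipy, OpenCV 4.12 (cv2) and the standard library are available. Lean on these libraries where they do the work, as an engineer would, in place of code of your own. Each camera call takes 0.05 s, during which the arm holds its last target. There are 200 camera calls.

### The job

Take the T-handled square key out of the wooden desk stand, put it down the round lock hole of the power box until it is fully home in the square socket at the bottom, and turn it clockwise until the lid springs up. The socket can rest at any angle, so feel for it with a light hand and do not force the key or the box. Leave the key standing in the lock, let go of it, and leave the other things on the desk as they are.

Things in the scene. Friction and masses are not known exactly. Their poses are not given: they have to be found in the camera images.
- key: Loose steel panel key, about 100 g, upright in the desk stand. A straight square shank 14 x 14 mm, 82 mm long, 0.5 mm chamfer round its foot, carries a flat cross handle 56 mm long, 10 mm thick, 18 mm high (100 mm in all). Origin: centre of the shank's foot. z: up the shank to the handle; x: along the handle's length; y: across its thickness. The shank's faces are square to the handle.
- key_handle (a point): Centre of the key's handle, 91 mm above the foot: grip here, across the 10 mm thickness. Axes as key.
- stand: Fixed walnut desk stand, a block 150 (x) x 70 (y) x 45 (z) mm; at its -x end a pen (10 mm high) and paper cards (20 mm high) on its top. Origin: centre of its underside. The key stands in a round hole, 21.5 mm in diameter and 35 mm deep, centred 45 mm along the stand's +x, turned to any angle; it lifts straight out.
- powerbox: Fixed desk power box of dark metal, 160 (x) x 250 (y) x 60 mm high. Origin: centre of its underside; x points to its hinge side, z up. Its top: a plain dark steel lock deck 50 mm wide on the -x side and an aluminium lid (105 x 246 mm) level with it on the +x side, its free edge 28 mm from the lock's axis. A hidden tongue under the deck, turned by the lock, holds the lid shut.
- lock_mouth (a point): Centre of the round lock hole at the level of the deck's top (60 mm above the desk), 55 mm along the box's -x from its centre; axes as powerbox. The lock's axis is vertical. The hole is 21 mm in diameter and 14 mm deep, countersunk to 26 mm over its top 3 mm; the square shank (19.8 mm over its corners) passes at any angle.
- socket_face (a point): On the lock's axis 14 mm below lock_mouth: the flat top of the turning spindle, where the foot of an unaligned key comes to rest. In it is a square socket 14.9 mm wide, 13 mm deep. The spindle's angle is not measured: when locked, anywhere from 0.2 rad anticlockwise to 0.95 rad clockwise (from above) of where the socket's sides are parallel to the box's.
- socket_floor (a point): Point on the lock's axis on the floor of the socket, 27 mm below lock_mouth: the foot of a key fully home. The key drops in within about 0.06 rad of the socket's angle, at any quarter turn. The spindle turns clockwise (seen from above) against a friction of about 0.1 N m and stays as left; it frees the lid about 1.25 rad clockwise of parallel; a solid stop follows at 1.65 rad.
- lid (a joint): Angle of the lid about its hinge, rad: 0 shut (it may read up to 0.01 while latched), 0.32 sprung fully up, when its free edge stands 33 mm above the deck. A spring lifts it by itself once it is free.
- mug: Bystander: white mug, 80 mm in diameter and 92 mm high, handle at its +y. Origin: centre of its underside.
- mouse: Bystander: black computer mouse, 105 x 60 mm, 34 mm high. Origin: centre of its underside.
- book_large: Bystander: tan book, 170 x 240 x 32 mm, lying flat. Origin: centre of its underside.
- book_small: Bystander: green book, 130 x 190 x 36 mm, lying on the tan one. Origin: centre of its underside.
- paperweight: Bystander: green glass paperweight, 76 mm in diameter, 45 mm high. Origin: centre of its underside.
- stapler: Bystander: stapler, 140 mm long along y, 47 mm high. Origin: centre of its underside.
There are look-alikes about, which are no part of the job. What is shaped like the key but turquoise or yellow is not meant.

How it is judged:
On the way, in this order (a step that is already met when the one before it is completed fails the run):
1. the key is fully home in the socket (z of key in the frame of lock_mouth below -0.0245 m and horizontal distance between key and lock_mouth below 0.004 m), for 0.1 s.
2. the key in the lock has turned and the lid has sprung up (value of joint lid above 0.25 rad and z of key in the frame of lock_mouth below -0.02 m), for 0.1 s.
At the end, for the whole second after the job is handed in: The lid stands sprung up (more than 0.25 rad), and the key stands upright (within 0.12 rad) and at rest in the lock, its foot within 4 mm of the lock's axis and more than 20 mm below the deck, let go (all of step 2 and horizontal distance between key and lock_mouth below 0.004 m and angle between key's own z axis and vertical below 0.12 rad and linear speed of key below 0.02 m/s); the robot touches nothing.
It fails at once if the key is forced: it presses on the power box with more than 30 N (contact force between key and powerbox above 30 N).
It fails at once if the robot knocks or pries the power box with more than 25 N (contact force between any of the arm, the fingers and powerbox above 25 N).
It fails at once if another thing on the desk is moved by more than 30 mm (distance of any of mug, mouse, book_large, book_small, paperweight, stapler from where it was at the start of the episode above 0.03 m).
It also fails if it takes over 61 s, if anything falls off the work surface, if the arm or the gripper's body presses on something with over 40 N, if the wrist force passes 120 N, or if a joint passes its speed limit or range.

## Working session

There is one attempt and no reset: what is moved stays moved. The work goes in short steps, Python scripts to look and compute and a tool call to move; the robot and the scene stay as the last step left them, time stands still between calls to the robot, and variables do not carry over. Pictures are saved under pics/ and viewed, at most 10 in all, crops included, and the job is handed in when it is done.

Besides the shell and the picture viewer there is one more tool, called after "Request:" in YAML: its name, and indented under it one key for each argument. carry_out: Moves the arm, as the interface text tells. Its arguments: {"type":"object","properties":{"rows":{"type":"array","items":{"type":"array","items":{"type":"array","items":{"type":"number"}}}},"grip_force":{"type":"number"}},"required":["rows"]}

```bash
mkdir -p pics; ls; cat > h.py <<'E'
import numpy as np, cv2
from bench import env, camera, job, spot_in, masks_of, spot_point
def ray(c,p):
    K=np.array(c["intrinsics"]);R=np.array(c["rotation"]);o=np.array(c["position"])
    d=R@np.linalg.inv(K)@np.array([p[0],p[1],1.]);return o,d/np.linalg.norm(d)
def at_z(c,p,z):
    o,d=ray(c,p);return o+d*(z-o[2])/d[2]
def proj(c,X):
    K=np.array(c["intrinsics"]);R=np.array(c["rotation"]);o=np.array(c["position"])
    q=K@(R.T@(np.array(X)-o));return q[:2]/q[2]
def save(c,name,box=None,s=1):
    im=c["color"][:,:,::-1]
    if box: im=im[box[1]:box[3],box[0]:box[2]]
    cv2.imwrite("pics/"+name,cv2.resize(im,None,fx=s,fy=s,interpolation=cv2.INTER_CUBIC))
def tri(a,b):
    (o1,d1),(o2,d2)=a,b
    A=np.c_[d1,-d2];t=np.linalg.lstsq(A,o2-o1,rcond=None)[0]
    p,q=o1+d1*t[0],o2+d2*t[1];return (p+q)/2,np.linalg.norm(p-q)
E
python3 - <<'E'
from h import *
np.set_printoptions(precision=4,suppress=True)
C={}
for n in("top","side"):
    c=C[n]=camera(n);save(c,n+"0.png")
    print(n,np.array(c["position"]),np.array(c["rotation"]).tolist(),np.array(c["intrinsics"]).tolist())
    for l in("key","key_handle","stand","powerbox","lock_mouth"):
        for r in spot_point(n,l)[:4]: print(l,round(r["score"],2),np.round(r["point"],1))
    for r in spot_in(n,"key")[:4]: print("box",round(r["score"],2),np.round(r["box"]))
print(env.observe())
E
```

```text
pics
top [ 0.2756 -0.0891  1.4854] [-2.103475280741856, 2.1506497912828846, -0.16499892808551683] [[436.1609140710022, 0.0, 321.12071718720074], [0.0, 436.1609140710022, 213.475627057308], [0.0, 0.0, 1.0]]
key 0.65 [225.4 279.9]
key 0.47 [223.2 191.9]
key 0.44 [222.8 243.9]
key_handle 0.64 [219.3 241.7]
key_handle 0.58 [219.3 279.4]
key_handle 0.45 [218.1 185.2]
stand 0.76 [228.8 203.3]
powerbox 0.95 [330.8 199.2]
lock_mouth 0.8 [334.2 211.2]
box 0.65 [212. 239. 228. 247.]
side [ 0.3566 -0.899   0.8815] [-2.3100484621515234, 0.26535664690106825, -0.10591003670327652] [[418.6001194879639, 0.0, 322.97823700038805], [0.0, 418.6001194879639, 193.98481769497113], [0.0, 0.0, 1.0]]
key 0.6 [267.  152.6]
key_handle 0.69 [321.  123.1]
key_handle 0.66 [232.6 138.6]
key_handle 0.48 [264.4 128.8]
stand 0.86 [307.7 149.1]
powerbox 0.72 [337.1 220.3]
powerbox 0.16 [341.9 132.7]
lock_mouth 0.95 [318.7 208.7]
box 0.68 [222. 136. 239. 161.]
box 0.58 [264. 128. 271. 154.]
{'t': 0.7, 'qpos': array([-1.2947,  0.3109,  0.014 ,  1.5115, -0.0044,  1.3192, -0.0272]), 'joint_velocities': array([-0.001 ,  0.0018,  0.0014, -0.0009, -0.0017,  0.0022,  0.0013]), 'joint_efforts': array([ -0.0004, -37.9699,   0.1456, -23.0813,   0.0122,   0.0018,
         0.    ]), 'eef_pos': array([0.1718, 0.5225, 0.4047]), 'tool_rot': array([0.4969, 3.102 , 0.0001]), 'wrist_force': array([-0.1432,  0.6608,  0.4764]), 'moment': array([ 0.0018, -0.0084,  0.012 ]), 'grip_force': 0.0, 'opening': 0.08583663458742316}
```

```bash
sed -i 's/R=np.array(c\["rotation"\])/R=cv2.Rodrigues(np.array(c["rotation"]))[0]/' h.py
python3 - <<'E'
import cv2
a=cv2.imread("pics/top0.png");b=cv2.imread("pics/side0.png")
cv2.imwrite("pics/a1.png",cv2.resize(a[120:340,180:440],None,fx=3,fy=3,interpolation=cv2.INTER_CUBIC)[:600,:780])
cv2.imwrite("pics/b1.png",cv2.resize(b[90:290,200:460],None,fx=3,fy=3,interpolation=cv2.INTER_CUBIC))
E
```

```text
(no output)
```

View pics/a1.png

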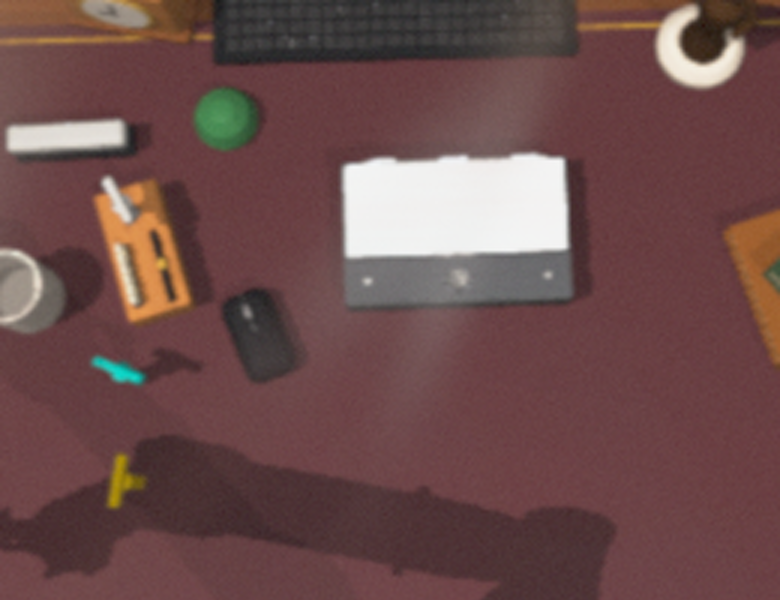

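View pics/b1.png

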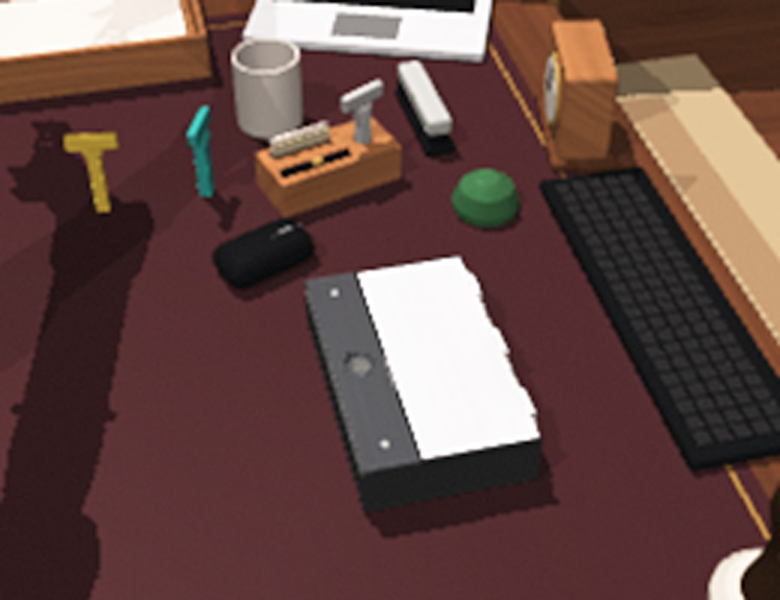

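```bash
cat >> h.py <<'E'
from scipy.optimize import minimize
S=8
def render(c,pts_list,roi):
    x0,y0,x1,y1=roi;im=np.zeros(((y1-y0)*S,(x1-x0)*S),np.uint8)
    for P in pts_list:
        q=np.array([proj(c,p) for p in P])
        q=(q+0.5-[x0,y0])*S-0.5
        cv2.fillConvexPoly(im,cv2.convexHull(np.round(q*16).astype(np.int32)),1,shift=4)
    return cv2.resize(im.astype(np.float32),None,fx=1/S,fy=1/S,interpolation=cv2.INTER_AREA)
def boxpts(lo,hi): return np.array([[x,y,z] for x in(lo[0],hi[0]) for y in(lo[1],hi[1]) for z in(lo[2],hi[2])])
def place(P,x,y,yaw,z=0):
    c,s=np.cos(yaw),np.sin(yaw);return P@np.array([[c,s,0],[-s,c,0],[0,0,1]])+[x,y,z]
def fit(views,parts,p0,step):
    # views: (c,roi,softmask); p=(x,y,yaw)
    def cost(p): return sum(((render(c,[place(P,*p) for P in parts],roi)-m)**2).sum() for c,roi,m in views)
    s=np.vstack([p0]+[np.array(p0)+np.eye(3)[i]*step[i] for i in range(3)])
    r=minimize(cost,p0,method="Nelder-Mead",options=dict(initial_simplex=s,xatol=1e-4,fatol=1e-3,maxiter=300));return r.x,r.fun
E
python3 - <<'E'
from h import *
np.set_printoptions(precision=4,suppress=True)
c={n:camera(n) for n in("top","side")}
kh=tri(ray(c["top"],[218.1,185.2]),ray(c["side"],[321,123.1]));print("handle",kh)
lm=tri(ray(c["top"],[334.2,211.2]),ray(c["side"],[318.7,208.7]));print("mouth",lm, at_z(c["top"],[333,212.7],.06),at_z(c["side"],[319.3,211.3],.06))
pb=at_z(c["top"],[330.8,199.2],0);print("pb",pb)
for nn in (("top",),("side",),("top","side")):
  V=[];L=[];ST=[]
  for n in nn:
    roi={"top":(270,150,390,240),"side":(280,160,400,270)}[n]
    m=masks_of(n,"powerbox")
    m=m[0]["pixels"][roi[1]:roi[3],roi[0]:roi[2]].astype(np.float32)
    V.append((c[n],roi,m))
    im=c[n]["color"].astype(float).min(2)[roi[1]:roi[3],roi[0]:roi[2]]
    L.append((c[n],roi,np.clip((im-70)/(235-70),0,1)))
    roi={"top":(200,165,260,240),"side":(270,105,350,170)}[n]
    m=masks_of(n,"stand")[0]["pixels"][roi[1]:roi[3],roi[0]:roi[2]].astype(np.float32);ST.append((c[n],roi,m))
  p0=np.array([lm[0][0]+.055,lm[0][1],0.03])
  pts=fit(V,[boxpts([-.08,-.125,0],[.08,.125,.06])],p0,[.01,.01,.1])
  print(nn,"box",pts, "lock",place(np.array([[-.055,0,.06]]),*pts[0]))
  l=fit(L,[boxpts([-.027,-.123,.06],[.078,.123,.06])],p0,[.01,.01,.1])
  print("lid",l,"lock",place(np.array([[-.055,0,.06]]),*l[0]))
  s=fit(ST,[boxpts([-.075,-.035,0],[.075,.035,.045])],[kh[0][0]-.04,kh[0][1]+.01,0.2],[.01,.01,.2])
  print("stand",s,"hole",place(np.array([[.045,0,.045]]),*s[0]))
im=c["top"]["color"][175:215,205:245];cv2.imwrite("pics/k.png",cv2.resize(im[:,:,::-1],None,fx=14,fy=14,interpolation=cv2.INTER_NEAREST))
E
```

```text
handle (array([0.613 , 0.2638, 0.0946]), np.float64(0.002899779473853261))
mouth (array([ 0.5205, -0.1152,  0.0786]), np.float64(0.0023335177313931156)) [ 0.5199 -0.1114  0.06  ] [ 0.5224 -0.1075  0.06  ]
pb [ 0.578 -0.106  0.   ]
('top',) box (array([ 0.5775, -0.1083,  0.0086]), np.float64(117.830322265625)) lock [[ 0.5225 -0.1088  0.06  ]]
lid (array([ 0.5772, -0.108 ,  0.0119]), np.float64(156.4385520689853)) lock [[ 0.5222 -0.1086  0.06  ]]
stand (array([0.5653, 0.2443, 0.2808]), np.float64(92.170166015625)) hole [[0.6085 0.2568 0.045 ]]
('side',) box (array([ 0.5767, -0.1009,  0.0169]), np.float64(68.8505859375)) lock [[ 0.5217 -0.1019  0.06  ]]
lid (array([ 0.577 , -0.1059,  0.0061]), np.float64(106.33953653186697)) lock [[ 0.522  -0.1062  0.06  ]]
stand (array([0.5643, 0.2543, 0.2968]), np.float64(104.548095703125)) hole [[0.6073 0.2674 0.045 ]]
('top', 'side') box (array([ 0.5768, -0.1047,  0.0142]), np.float64(298.039306640625)) lock [[ 0.5218 -0.1055  0.06  ]]
lid (array([ 0.5769, -0.1062,  0.0084]), np.float64(268.0420712002841)) lock [[ 0.5219 -0.1067  0.06  ]]
stand (array([0.5645, 0.2459, 0.2624]), np.float64(291.572265625)) hole [[0.608  0.2575 0.045 ]]
```

View pics/k.png

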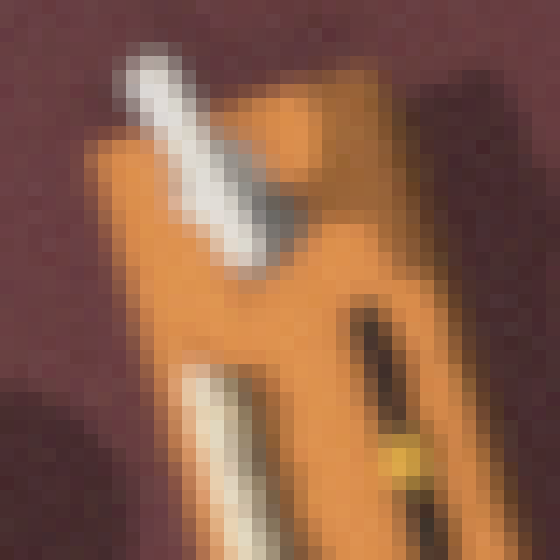

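```bash
python3 - <<'E'
from h import *
np.set_printoptions(precision=4,suppress=True)
c={n:camera(n) for n in("top","side")}
V=[]
for n,roi in (("top",(210,174,230,198)),("side",(308,112,332,130))):
    col=c[n]["color"].astype(float)
    b=col.min(2)[roi[1]:roi[3],roi[0]:roi[2]]
    if n=="side": print(b.astype(int))
    V.append((c[n],roi,np.clip((b-(105 if n=="top" else 80))/(90 if n=="top" else 50),0,1)))
for yaw0 in (-0.6,-0.3):
  P=boxpts([-.028,-.005,.11],[.028,.005,.11])
  print("top",fit(V[:1],[P],[.611,.263,yaw0],[.01,.01,.2]))
print("side",fit(V[1:],[boxpts([-.028,-.005,.092],[.028,.005,.11]),boxpts([-.007,-.007,.06],[.007,.007,.092])],[.611,.263,yaw0],[.01,.01,.2]))
for z in (.11,): print(at_z(c["top"],[215.2,178.8],z),at_z(c["top"],[222,193.1],z))
E
```

```text
[[ 43  43  44  43  44  45  43  45  42  44  45  43  44  44  43  45  44  45
   44  45  43  44  43  41]
 [ 44  44  45  43  45  45  45  44  44  44  43  42  44  44  42  44  43  44
   43  44  45  44  42  38]
 [ 45  44  44  45  42  43  43  44  44  43  44  45  44  44  45  44  44  44
   43  43  44  43  43  39]
 [ 44  44  45  46  44  45  44  46  45  44  43  43  43  44  44  41  39  39
   38  41  44  44  43  39]
 [ 44  44  44  45  43  44  45  43  44  43  45  44  43  42  38  33  60 124
  116  53  40  44  44  43]
 [ 42  44  45  44  44  44  46  44  43  43  45  40  38  33  58 154 198 216
  196 108  40  44  44  45]
 [ 40  41  41  42  44  45  43  43  42  39  38  32  74 161 197 228 233 203
  174 111  41  43  44  43]
 [ 37  37  37  40  42  43  43  42  39  31  74 161 202 230 233 200 167 125
  105  81  41  42  44  44]
 [ 39  37  38  38  37  39  37  33  72 162 202 230 233 199 165 125 104 102
  105  80  43  43  44  37]
 [ 38  36  40  36  35  34  75 164 203 232 232 198 164 123 102 101 101 103
  100  70  42  45  44  34]
 [ 39  38  37  37  35  76 177 238 231 197 162 122 101  99 102 103  95  86
   70  50  41  4
[... 270 characters left out ...]
 136 115  57  41
   45  43  45  44  43  45]
 [ 39  37  36  39  40  66 113 121  94  83  97 112 135 146 133  93  48  42
   44  45  44  45  44  44]
 [ 38  40  38  43  42  49  83  91  67  63  92 117 126 120 112  85  47  41
   45  45  45  44  44  44]
 [ 40  43  44  45  44  44  41  39  37  67  95 106 115 115 109  89  53  40
   43  45  46  42  45  44]
 [ 41  43  43  44  44  44  41  40  37  68  98 101 112 115 107  97  69  50
   41  42  44  45  44  44]]
top (array([0.6072, 0.2585, 0.5051]), np.float64(3.082409456983025))
top (array([0.6074, 0.2586, 0.502 ]), np.float64(3.078161410108024))
side (array([0.6087, 0.2647, 0.5955]), np.float64(22.021977734375))
[0.6323 0.2698 0.11  ] [0.5842 0.2467 0.11  ]
```

Request:
carry_out:
  rows:
    - [[0,0,0.6,0.87,-0.52,0,0.1],[0,0,0.6,0.87,-0.52,0,0.1],[0,0,0.6,0.87,-0.52,0,0.1],[0,0,0.6,0.87,-0.52,0,0.1],[0,0,0.6,0.87,-0.52,0,0.1]]
  grip_force: 40

```text
t: 1.92
eef_pos: [0.3906, 0.3916, 0.4049]
tool_rot: [-0.163, 3.137, 0.001]
wrist_force: [0.4, 0.5, -0.8]
opening: 0.047
grip_force: 0.0
```

Request:
carry_out:
  rows:
    - [[0,0,0.6,0.87,-0.52,-0.2,0.1],[0,0,0.6,0.87,-0.52,-0.2,0.1],[0,0,0.6,0.87,-0.52,-0.2,0.1],[0,0,0.6,0.87,-0.52,-0.2,0.1],[0,0,0.5,0.87,-0.52,-0.2,0.1]]

```text
t: 2.55
eef_pos: [0.6081, 0.2617, 0.3544]
tool_rot: [-0.791, 3.04, 0.001]
wrist_force: [0.5, 0.3, 0.1]
opening: 0.0473
grip_force: 0.0
```

Request:
carry_out:
  rows:
    - [[0,0,0,0,0,0,0.1],[0,0,0,0,0,0,0.1]]

```text
t: 2.8
eef_pos: [0.6066, 0.2628, 0.3543]
tool_rot: [0.786, -3.041, -0.002]
wrist_force: [0.0, 0.9, -0.2]
opening: 0.0467
grip_force: 0.0
```

Request:
carry_out:
  rows:
    - [[0,0,0,0.02,-0.02,-0.7,0.1],[0,0,0,0,0,-0.7,0.1],[0,0,0,0,0,-0.37,0.1],[0,0,0,0,0,0,0.1]]

```text
t: 3.3
eef_pos: [0.6066, 0.2625, 0.2651]
tool_rot: [0.788, -3.038, -0.0]
wrist_force: [1.1, 1.1, -0.6]
opening: 0.0467
grip_force: 0.0
```

```bash
python3 - <<'E'
from h import *
a=camera("top");b=camera("side")
f=lambda c,x,y:cv2.resize(c["color"][y:y+70,x:x+70,::-1],(400,400),interpolation=cv2.INTER_CUBIC)
cv2.imwrite("pics/g.png",np.hstack([f(a,190,150),f(b,285,90)]));print(env.observe()["eef_pos"])
E
```

```text
[0.60805504 0.2622959  0.26775078]
```

View pics/g.png

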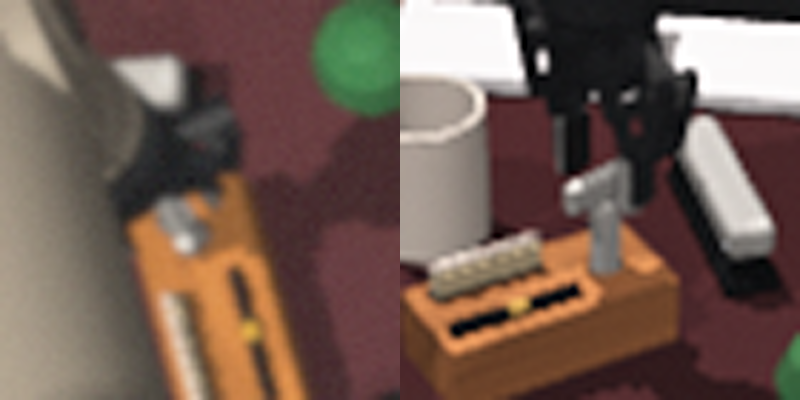

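The pads straddle the grey handle in both views: the handle is at about (180,225) on the left and (600,185) on the right. Closing now.

Request:
carry_out:
  rows:
    - [[0,0,0,0,0,0,-1],[0,0,0,0,0,0,-1],[0,0,0,0,0,0,-1],[0,0,0,0,0,0,-1],[0,0,0,0,0,0,-1]]
  grip_force: 50

```text
t: 4.03
eef_pos: [0.6084, 0.2615, 0.2676]
tool_rot: [-0.785, 3.039, 0.0]
wrist_force: [0.5, 1.1, 5.4]
opening: 0.0088
grip_force: 52.3
```

Request:
carry_out:
  rows:
    - [[0,0,0,0,0,0.1,-1],[0,0,0,0,0,0.3,-1],[0,0,0,0,0,0.6,-1],[0,0,0,0,0,0.8,-1],[0,0,0,0,0,0.2,-1]]

```text
t: 4.65
eef_pos: [0.6082, 0.2619, 0.3701]
tool_rot: [-0.786, 3.036, 0.002]
wrist_force: [-0.0, 0.1, -0.9]
opening: 0.0085
grip_force: 51.5
```

Request:
carry_out:
  rows:
    - [[0,0,-0.2,-0.19,-0.82,0.1,-1],[0,0,-0.2,-0.19,-0.82,0.1,-1],[0,0,-0.2,-0.19,-0.82,0,-1],[0,0,-0.2,-0.19,-0.82,0,-1],[0,0,-0.2,-0.19,-0.82,0,-1]]

```text
t: 5.28
eef_pos: [0.5592, 0.0553, 0.3751]
tool_rot: [0.571, -3.086, -0.001]
wrist_force: [0.3, 0.0, -1.2]
opening: 0.0081
grip_force: 51.5
```

Request:
carry_out:
  rows:
    - [[0,0,-0.2,-0.19,-0.82,-0.1,-1],[0,0,-0.2,-0.19,-0.82,-0.2,-1],[0,0,-0.2,-0.19,-0.82,-0.2,-1],[0,0,-0.2,-0.19,-0.82,0,-1],[0,0,0,0,0,0,-1]]

```text
t: 5.9
eef_pos: [0.5203, -0.1123, 0.3503]
tool_rot: [0.385, -3.114, 0.003]
wrist_force: [0.2, 1.1, -0.4]
opening: 0.0086
grip_force: 51.5
```

```bash
python3 - <<'E'
from h import *
np.set_printoptions(precision=4,suppress=True)
c={"top":camera("top"),"side":camera("side")}
f=lambda c,x,y:cv2.resize(c["color"][y:y+80,x:x+80,::-1],(400,400),interpolation=cv2.INTER_CUBIC)
cv2.imwrite("pics/l.png",np.hstack([f(c["top"],290,170),f(c["side"],280,150)]))
for n in c:
    for l in("key","lock_mouth"):
        print(n,l,[(round(r["score"],2),np.round(r["point"],1)) for r in spot_point(n,l)[:3]])
o=[env.observe()]
for i in range(3): camera("top");o.append(env.observe())
print(np.mean([s["eef_pos"] for s in o],0),o[0]["qpos"],o[0]["tool_rot"],o[0]["wrist_force"])
e=np.mean([s["eef_pos"] for s in o],0)
for n in c: print(n,"foot expected",proj(c[n],e-[0,0,.257]),"mouth expected",proj(c[n],[.522,-.1075,.06]))
E
```

```text
top key [(0.63, array([224.1, 245.2])), (0.52, array([227.4, 279.1]))]
top lock_mouth []
side key [(0.78, array([235.1, 156.6])), (0.64, array([269.7, 154.8])), (0.53, array([319.2, 204.1]))]
side lock_mouth [(0.65, array([320.1, 210.6]))]
[ 0.5226 -0.1061  0.351 ] [-0.044   0.3165  0.2719  1.6521 -0.0912  1.1861  2.0781] [ 0.404  -3.1151 -0.0016] [-0.7754  0.39   -0.9016]
top foot expected [331.4557 210.1487] mouth expected [331.7931 212.1148]
side foot expected [319.0873 202.0919] mouth expected [319.1433 211.3353]
```

View pics/l.png

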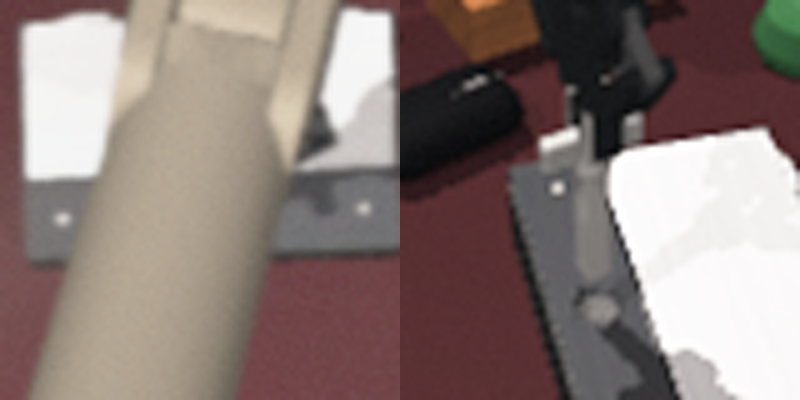

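Request:
carry_out:
  rows:
    - [[0,0,0,0,0,-0.3,-1],[0,0,0,0,0,-0.2,-1],[0,0,0,0,0,0,-1]]

```text
t: 6.72
eef_pos: [0.5217, -0.1073, 0.3245]
tool_rot: [0.399, -3.113, -0.002]
wrist_force: [0.4, -0.6, -0.8]
opening: 0.0091
grip_force: 51.5
```

```bash
python3 - <<'E'
from h import *
np.set_printoptions(precision=4,suppress=True)
o=[env.observe()]
for i in range(4): c=camera("side");o.append(env.observe())
e=np.mean([s["eef_pos"] for s in o],0);r=o[-1]["tool_rot"];R=cv2.Rodrigues(r)[0]
yaw=np.arctan2(R[1,1],R[0,1])-np.pi/2
print(e,"yaw",yaw,"tilt",R[:,2])
fz=e[2]-.257
for z in (.06,fz+.02): print("px per m x,y,z",[(proj(c,e*[1,1,0]+[0,0,z]+d)-proj(c,e*[1,1,0]+[0,0,z]))/.001 for d in np.eye(3)*.001])
for z in (fz,fz+.01,fz+.02,fz+.03,fz+.04): print("axis",z,proj(c,[e[0],e[1],z]))
g=c["color"].astype(int).sum(2)//3
print("mouth exp",proj(c,[.522,-.107,.06]))
print("cols 308..330, rows 190..218");print(g[188:220,308:332])
E
```

```text
[ 0.5222 -0.1075  0.3257] yaw 0.25460922491820237 tilt [ 0.0008 -0.0001 -1.    ]
px per m x,y,z [array([354.7032, -59.7231]), array([ -79.0028, -252.1824]), array([  -4.6778, -255.2862])]
px per m x,y,z [array([360.8646, -59.7109]), array([ -80.2844, -251.8601]), array([  -4.8413, -264.2081])]
axis 0.06870027097568454 [319.1713 209.0987]
axis 0.07870027097568454 [319.1238 206.5053]
axis 0.08870027097568454 [319.0757 203.8807]
axis 0.09870027097568454 [319.027  201.2242]
axis 0.10870027097568455 [318.9778 198.5352]
mouth exp [319.1038 211.2092]
cols 308..330, rows 190..218
[[106 122 123 116 117 115 119 119 107 115 122  92  58  73  95 217 255 255
  253 251 251 251 252 251]
 [ 88 109 122 116 116 105 106 118 129 141 141 133 121 107 174 251 255 252
  252 251 250 251 251 252]
 [ 87 101 110 103 103  96  91 107 137 150 148 147 133 108 230 255 253 251
  251 251 251 250 251 252]
 [ 96  99  99  92  92  98  94  97 117 131 133 125 118 110 194 253 253 251
  251 251 251 250 251 252]
 [ 96  97  97  97  98  98  97 100 109 124 127 117 115 113  88 235 255 251
  251 251 251 250 250 251]
 [ 96  96  97  9
[... 2011 characters left out ...]
66  95  99  99  99  93  90  95 111 132 137 132 123  95  62  68  89
   98  96  91 112 232 254]
 [ 36  49  85  99  99  98  95  98  99 101 109 110 115 102  66  53  51  67
   90  99  95 129 180 245]
 [ 35  32  89 111 101  99  98  98  96  99 102  86  81  74  52  54  55  54
   66  88  95 112 154 248]
 [ 40  28  75  97  93  99 100  99  98  99 100  89  77  64  52  54  55  55
   53  65  89  94 153 237]
 [ 51  36  56  87  99  99 100  98  98 100 100  98  99  91  67  53  56  55
   54  53  66  74 117 170]
 [ 53  31  41  91 109 100 100  97  97  98 100 101  97 100  91  66  53  56
   55  55  52  50  79 125]
 [ 51  32  26  68  92  94 100  99  97  98 100 100  98  97 100  92  67  54
   55  54  54  53  49  85]]
```

```bash
python3 - <<'E'
from h import *
for n,(x,y) in {"side0":(308,202),"top0":(322,204)}.items():
    g=cv2.imread(f"pics/{n}.png").astype(int).sum(2)//3
    print(n,x,y);print(g[y:y+18,x:x+22])
E
```

```text
side0 308 202
[[ 98  97  97  98  96  97  97  97  96  97  95  96  98  96  97  96  96  67
  193 254 252 251]
 [ 96  97  98  96  97  96  97  97  96  96  97  97  96  96  97  96  97  84
   84 236 254 251]
 [101  97  97  97  97  97  96  99  97  97  95  97  96  98  97  95  96  93
   58 236 255 251]
 [106 100  97  97  97  97  99  98  99  98  96  97  99  97  96  95  97  96
   72 190 252 252]
 [ 89  91  98  98  97  97  98 100  98  98  98  97  98  98  96  97  97  96
   84  82 235 254]
 [ 84  94  98  99  97  98  97  84  78  85  82  86  95  94  92  93  95  95
   92  58 233 255]
 [ 78  98  99  98  98  96 102  78  51  68  69  86  95  83  74  86  99  99
   96  87 191 251]
 [ 60  89  95 100  96  97  91  70  62  95 109 119 116 109  93  82  87  90
   96  97 129 239]
 [ 51  86 101  99  98 102  81  58  80 115 131 137 133 135 118  90  82  90
   96  91 142 243]
 [ 37  84 106  98  97 103  87  82 101 113 128 134 139 135 135 110  82  93
   95  94 138 219]
 [ 25  74 103 100  98 102  93  91  98 115 137 143 139 141 141 114  89  93
   96  94 109 136]
 [ 31  65  94  99  98  98  93  89  95 110 130 134 129 135 119  
[... 1576 characters left out ...]
4 161 168 145 124 117 117 115
  117 113 112 111]
 [118 123 120 122 121 121 123 125 123 127 131 135 136 134 129 121 116 116
  114 114 111 111]
 [118 119 123 121 121 121 124 128 126 120 114 114 118 123 121 115 114 113
  114 111 112 109]
 [117 121 119 121 121 123 123 124 124 120 111 111 117 119 116 115 112 115
  110 110 111 111]
 [120 119 119 122 122 122 122 124 120 119 118 115 118 119 117 116 115 115
  114 111 108 108]
 [112 119 121 120 123 120 120 121 116 120 119 116 117 114 113 113 108 111
  109 106 102  98]
 [110 113 114 115 118 117 113 109 108 104 105 107 101 100 100  96  93  93
   89  86  84  81]
 [ 94  95  97  97  97  95  94  93  90  89  90  87  84  81  77  76  72  69
   66  66  68  64]]
```

Request:
carry_out:
  rows:
    - [[0,0,0,0.02,0,-0.06,-1],[0,0,0,0,0,-0.06,-1],[0,0,0,0,0,-0.04,-1],[0,0,0,0,0,0,-1]]

```text
t: 7.42
eef_pos: [0.5232, -0.1075, 0.3179]
tool_rot: [0.399, -3.116, -0.0]
wrist_force: [0.0, 0.8, -1.1]
opening: 0.0086
grip_force: 51.5
```

Request:
carry_out:
  rows:
    - [[0,0,0,0,0,-0.04,-1],[0,0,0,0,0,-0.04,-1],[0,0,0,0,0,0,-1]]

```text
t: 7.8
eef_pos: [0.5232, -0.1075, 0.314]
tool_rot: [0.399, -3.116, -0.0]
wrist_force: [-0.3, -0.7, 0.1]
opening: 0.0085
grip_force: 51.5
```

Request:
carry_out:
  rows:
    - [[0,0,0,0,0,-0.04,-1],[0,0,0,0,0,-0.04,-1],[0,0,0,0,0,0,-1]]

```text
t: 8.18
eef_pos: [0.5233, -0.1075, 0.31]
tool_rot: [0.399, -3.116, -0.0]
wrist_force: [-0.2, -0.3, -0.3]
opening: 0.0084
grip_force: 51.5
```

Request:
carry_out:
  rows:
    - [[0,0,0,0,0,-0.04,-1],[0,0,0,0,0,-0.04,-1],[0,0,0,0,0,0,-1]]

```text
t: 8.55
eef_pos: [0.5233, -0.1075, 0.306]
tool_rot: [0.399, -3.116, -0.0]
wrist_force: [-0.2, -0.0, -0.7]
opening: 0.0085
grip_force: 51.6
```

Request:
carry_out:
  rows:
    - [[0,0,0,0,0,-0.04,-1],[0,0,0,0,0,-0.02,-1],[0,0,0,0,0,0,-1]]

```text
t: 8.93
eef_pos: [0.5233, -0.1075, 0.3033]
tool_rot: [0.399, -3.116, -0.0]
wrist_force: [0.7, 0.7, -0.6]
opening: 0.0082
grip_force: 51.7
```

Request:
carry_out:
  rows:
    - [[0,0,0,0,0,-0.02,-1],[0,0,0,0,0,0,-1]]

```text
t: 9.18
eef_pos: [0.5234, -0.1075, 0.3028]
tool_rot: [-0.399, 3.115, 0.0]
wrist_force: [-1.6, 0.6, 2.9]
opening: 0.0085
grip_force: 52.2
```

Request:
carry_out:
  rows:
    - [[0,0,0,0,0,-0.02,-1],[0,0,0,0,0,0,-1]]

```text
t: 9.43
eef_pos: [0.5235, -0.1075, 0.3024]
tool_rot: [-0.399, 3.115, 0.0]
wrist_force: [-2.0, 0.0, 7.9]
opening: 0.0083
grip_force: 52.7
```

Request:
carry_out:
  rows:
    - [[0,0,-0.35,0,0,0,-1],[0,0,-0.35,0,0,0,-1],[0,0,-0.35,0,0,0,-1],[0,0,-0.35,0,0,0,-1],[0,0,-0.35,0,0,0,-1]]

```text
t: 10.05
eef_pos: [0.5232, -0.1073, 0.3006]
tool_rot: [0.014, -3.141, -0.0]
wrist_force: [0.7, 0.2, -0.9]
opening: 0.0086
grip_force: 51.6
```

Request:
carry_out:
  rows:
    - [[0,0,-0.35,0,0,0,-1],[0,0,-0.35,0,0,0,-1],[0,0,-0.35,0,0,0,-1],[0,0,-0.35,0,0,0,-1],[0,0,-0.35,0,0,0,-1]]

```text
t: 10.68
eef_pos: [0.5232, -0.1075, 0.3006]
tool_rot: [-0.368, -3.119, 0.001]
wrist_force: [-0.9, -0.4, -1.2]
opening: 0.0086
grip_force: 51.6
```

Request:
carry_out:
  rows:
    - [[0,0,0,0,0,-0.04,-1],[0,0,0,0,0,-0.03,-1],[0,0,0,0,0,0,-1]]

```text
t: 11.05
eef_pos: [0.5234, -0.1077, 0.2986]
tool_rot: [0.365, 3.119, -0.0]
wrist_force: [-2.5, 0.7, 6.3]
opening: 0.0085
grip_force: 52.5
```

```bash
python3 -c "
from h import *
o=env.observe();print(o['moment'],o['wrist_force'],o['eef_pos'],o['qpos'])"
```

```text
[0.10719662 0.59273529 0.10111852] [-2.53020205  0.74848823  6.31365285] [ 0.52342112 -0.10772581  0.29864795] [-0.10713128  0.37401757  0.36159376  1.72334901 -0.14788948  1.07014276
  1.64065978]
```

Request:
carry_out:
  rows:
    - [[0,0,0.4,-0.01,0,0,-1],[0,0,0,0,0,0,-1]]

```text
t: 11.3
eef_pos: [0.523, -0.1076, 0.2982]
tool_rot: [0.279, 3.128, 0.0]
wrist_force: [-0.6, 0.0, 5.5]
opening: 0.0089
grip_force: 52.3
```

```bash
python3 -c "
from h import *
o=env.observe();print(o['moment'],o['wrist_force'],o['eef_pos'],o['tool_rot'])"
```

```text
[0.14619294 0.34268979 0.05865227] [-0.60740387  0.00978153  5.49313619] [ 0.5230253  -0.10759589  0.29824999] [2.78910941e-01 3.12801834e+00 1.08211633e-04]
```

Request:
carry_out:
  rows:
    - [[0,0,0.3,-0.003,0,0,-1],[0,0,0,0,0,0,-1]]

```text
t: 11.55
eef_pos: [0.5229, -0.1075, 0.2975]
tool_rot: [0.215, 3.134, 0.0]
wrist_force: [-0.7, 0.2, 1.0]
opening: 0.0089
grip_force: 51.8
```

```bash
python3 -c "
from h import *
o=env.observe();print(o['moment'],o['wrist_force'],o['eef_pos'],o['tool_rot'])"
```

```text
[0.10689836 0.0082684  0.07571442] [-0.66926021  0.22459197  0.99220425] [ 0.52286059 -0.10749233  0.29754676] [2.15017123e-01 3.13358170e+00 6.83972689e-05]
```

Request:
carry_out:
  rows:
    - [[0,0,0.2,-0.003,0,-0.03,-1],[0,0,0,0,0,-0.03,-1],[0,0,0,0,0,0,-1]]

```text
t: 11.92
eef_pos: [0.5226, -0.1074, 0.2943]
tool_rot: [-0.17, -3.137, -0.0]
wrist_force: [0.9, 0.4, -1.6]
opening: 0.0088
grip_force: 51.5
```

```bash
python3 -c "
from h import *
o=env.observe();print(o['moment'],o['wrist_force'],o['eef_pos'],o['tool_rot'])"
```

```text
[ 0.10056428 -0.37015585  0.01622673] [ 0.92975102  0.42540706 -1.5634529 ] [ 0.52260483 -0.10744829  0.29425693] [-1.70399017e-01 -3.13694612e+00 -3.39557573e-05]
```

Request:
carry_out:
  rows:
    - [[0,0,0,0,0,-0.03,-1],[0,0,0,0,0,-0.03,-1],[0,0,0,0,0,0,-1]]

```text
t: 12.3
eef_pos: [0.5226, -0.1075, 0.2916]
tool_rot: [0.17, 3.137, 0.0]
wrist_force: [0.8, 1.2, -2.1]
opening: 0.0087
grip_force: 51.4
```

Request:
carry_out:
  rows:
    - [[0,0,0,0,0,-0.02,-1],[0,0,0,0,0,0,-1]]

```text
t: 12.55
eef_pos: [0.5226, -0.1075, 0.2907]
tool_rot: [0.17, 3.137, 0.0]
wrist_force: [0.6, 0.2, -0.7]
opening: 0.0085
grip_force: 51.5
```

Request:
carry_out:
  rows:
    - [[0,0,0,0,0,-0.02,-1],[0,0,0,0,0,0,-1]]

```text
t: 12.8
eef_pos: [0.5227, -0.1076, 0.2905]
tool_rot: [0.17, 3.136, 0.0]
wrist_force: [-0.7, 1.3, 4.4]
opening: 0.0087
grip_force: 52.3
```

Request:
carry_out:
  rows:
    - [[0,0,0,0,0,-0.02,-1],[0,0,0,0,0,0,-1]]

```text
t: 13.05
eef_pos: [0.5229, -0.1077, 0.2905]
tool_rot: [0.17, 3.135, 0.0]
wrist_force: [-1.8, 1.5, 9.9]
opening: 0.0084
grip_force: 53.0
```

Request:
carry_out:
  rows:
    - [[0,0,-0.3,0,0,0.02,-1],[0,0,-0.6,0,0,0.0,-1],[0,0,-0.6,0,0,0,-1],[0,0,-0.6,0,0,0,-1],[0,0,-0.6,0,0,0,-1]]

```text
t: 13.68
eef_pos: [0.5226, -0.1081, 0.2905]
tool_rot: [0.759, 3.047, -0.001]
wrist_force: [0.3, 0.1, 5.5]
opening: 0.0085
grip_force: 52.3
```

```bash
python3 -c "
from h import *
o=env.observe();print(o['moment'],o['wrist_force'],o['eef_pos'],o['tool_rot'])"
```

```text
[-0.02515065  0.12906943  0.18947231] [0.27907597 0.13249911 5.47003268] [ 0.52264412 -0.10807619  0.29053138] [ 7.58500479e-01  3.04738616e+00 -1.06760109e-03]
```

Lateral force is low and the spindle is turning, so I'll keep going.

Request:
carry_out:
  rows:
    - [[0,0,-0.6,0,0,0,-1],[0,0,-0.6,0,0,0,-1],[0,0,-0.6,0,0,0,-1],[0,0,-0.6,0,0,0,-1],[0,0,-0.6,0,0,0,-1]]

```text
t: 14.3
eef_pos: [0.5224, -0.1086, 0.2905]
tool_rot: [1.376, 2.823, -0.002]
wrist_force: [-1.1, -1.1, 6.1]
opening: 0.0083
grip_force: 52.4
```

Request:
carry_out:
  rows:
    - [[0,0,-0.6,0,0,0,-1],[0,0,-0.6,0,0,0,-1],[0,0,-0.6,0,0,0,-1],[0,0,-0.4,0,0,0,-1],[0,0,0,0,0,0,-1]]

```text
t: 14.92
eef_pos: [0.5221, -0.1089, 0.2905]
tool_rot: [1.789, 2.581, -0.003]
wrist_force: [-2.2, -1.1, 7.1]
opening: 0.0085
grip_force: 52.5
```

```bash
python3 -c "
from h import *
o=env.observe();print(o['moment'],o['wrist_force'],o['eef_pos'],o['tool_rot'])
c=camera('side');cv2.imwrite('pics/m.png',cv2.resize(c['color'][130:270,250:410,::-1],None,fx=4,fy=4,interpolation=cv2.INTER_CUBIC))"
```

```text
[-0.37297049  0.4272297   0.05399201] [-2.20424095 -1.1406776   7.0637131 ] [ 0.52212509 -0.10886231  0.29050231] [ 1.78941049  2.58125402 -0.00310636]
```

View pics/m.png

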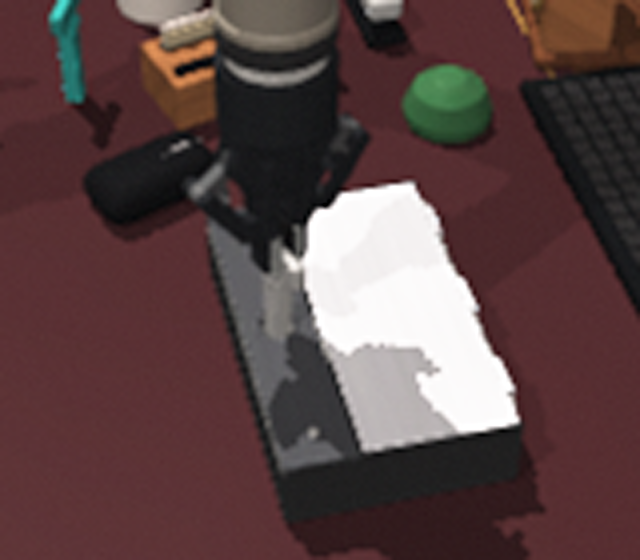

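The picture shows the lid still shut, with its edge level at about (330,330). The tool is at -1.21 rad, so I'll turn a little more.

Request:
carry_out:
  rows:
    - [[0,0,-0.5,0,0.01,0.01,-1],[0,0,-0.5,0,0,0,-1],[0,0,-0.4,0,0,0,-1],[0,0,0,0,0,0,-1]]

```text
t: 15.48
eef_pos: [0.522, -0.1085, 0.2905]
tool_rot: [2.032, 2.395, -0.004]
wrist_force: [-1.7, -2.9, 4.6]
opening: 0.0082
grip_force: 52.4
```

```bash
python3 -c "
from h import *
o=env.observe();print(o['moment'],o['wrist_force'],o['eef_pos'],o['tool_rot'])
c=camera('side');cv2.imwrite('pics/n.png',cv2.resize(c['color'][130:270,250:410,::-1],None,fx=4,fy=4,interpolation=cv2.INTER_CUBIC))"
```

```text
[-0.66684285  0.59785717 -0.00226635] [-1.69329585 -2.86519103  4.60107346] [ 0.52195315 -0.10854717  0.29054221] [ 2.03209996  2.39482077 -0.00408921]
```

View pics/n.png

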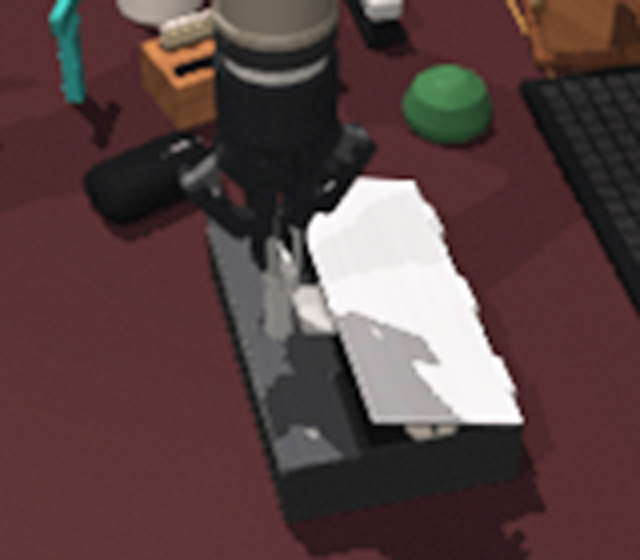

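The lid is up: its free edge has lifted at about (345,340), leaving a dark gap beneath. Next I'll ease off, open and withdraw straight up.

Request:
carry_out:
  rows:
    - [[0,0,0.1,-0.006,-0.01,0.015,-1],[0,0,0,0,0,0,-0.6],[0,0,0,0,0,0,-0.2],[0,0,0,0,0,0,0],[0,0,0,0,0,0,0]]

```text
t: 16.15
eef_pos: [0.5223, -0.1072, 0.2909]
tool_rot: [-2.015, -2.41, -0.0]
wrist_force: [0.0, -0.1, -0.2]
opening: 0.0426
grip_force: 0.0
```

Request:
carry_out:
  rows:
    - [[0,0,0,0,0,0.2,0],[0,0,0,0,0,0.6,0],[0,0,0,0,0,0.9,0],[0,0,0,0,0,0.9,0],[0,0,0,0,0,0,0]]

```text
t: 16.77
eef_pos: [0.5232, -0.1086, 0.4259]
tool_rot: [2.01, 2.403, 0.008]
wrist_force: [0.3, 0.3, -0.6]
opening: 0.0427
grip_force: 0.0
```

```bash
python3 -c "
from h import *
o=env.observe();print(o['wrist_force'],o['eef_pos'],o['joint_velocities'])
c=camera('side');cv2.imwrite('pics/o.png',cv2.resize(c['color'][130:270,250:410,::-1],None,fx=4,fy=4,interpolation=cv2.INTER_CUBIC))"
```

```text
[ 0.26728476  0.25173327 -0.57150386] [ 0.52320584 -0.10855244  0.42587614] [ 0.00346456  0.03898293 -0.01817109  0.09210563 -0.00697242 -0.02300923
  0.00443474]
```

View pics/o.png

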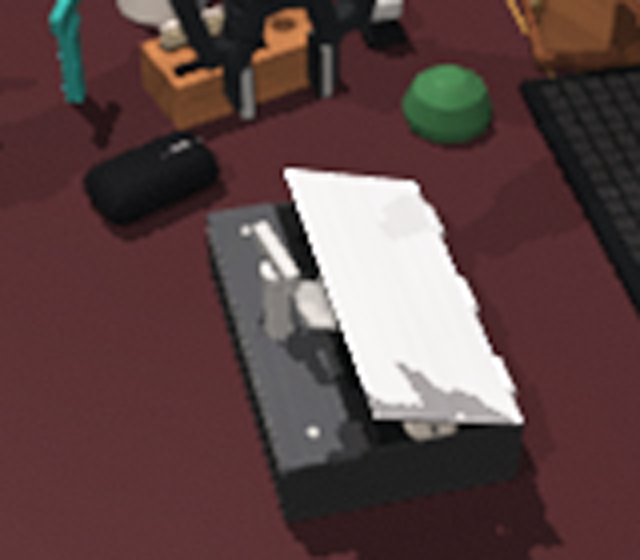

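The key stands in the lock with its shank at about (278,305) and its handle at about (275,250). The lid is fully up and the gripper is clear, so I'm handing in.

```bash
python3 -c "
from h import *
print(job.close_job())"
```

```text
the job is handed in; nothing more can be done
None
```

I handed the job in at about 17 s of the 61 s limit. The last picture shows the key standing in the lock, let go, with the lid sprung up and the nearby things in view unmoved. Hand-in returned no verdict.

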